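# Fasten the bottle mixer down, then hold the big bottle pressed in its cup

## Task

The contents of the biggest bottle have settled and need mixing on the small touch mixer, which runs only while its sprung cup is held down. First fasten the mixer to its bench plate: push the black knob beside its housing down against its spring and, keeping it pushed, turn it clockwise (seen from above) until it stops, so that it stays down when let go. Then stand the biggest bottle upright in the mixer's cup, press it down until the cup is at the bottom of its travel, and finish with the robot still holding it pressed down; do not tip the bottle, do not press the cup down before the knob is fastened, and leave the other two bottles where they stand.

Things in the scene. Friction and masses are not known exactly. Their poses are not given: they have to be found in the camera images.
- mixer: touch mixer on its bench plate, fixed. Grey housing 104 (x) x 90 (y) x 56 mm high on an aluminium plate 150 x 205 x 5 mm, with a round black cup on top and the hold-down knob beside it on its +y side. Origin: on the vertical axis of the cup, at bench height; z up; -x is the side with the dial and the rocker switch. The knob's axis stands 115 mm from the cup's axis, along the mixer's own +y
- cup_floor (a point): centre of the cup's floor, on which the bottle stands; 88 mm above the bench when up, and it moves down with the cup. The cup's ring rises 23 mm above this floor, is 60 mm wide inside at the floor and flares to 71 mm inside (79 mm outside) at the rim
- cup (a joint): how far the cup is pressed down, m: 0 up, 0.010 at the bottom of its travel. The spring takes about 6 N to start moving and 14 N at the bottom (the weights of cup and bottle help by about 4 N)
- knob_grip (a point): point on the knob's vertical axis at the height to grip; 52 mm above the bench when the knob is up, and it moves down with the knob. The knob is a black ribbed cylinder 36 mm across, from 14 mm below to 10 mm above this point; under it 12 mm of thin sprung stem shows above a round boss 37 mm wide
- knob_push (a joint): how far the knob is pushed down, m: 0 up, 0.010 at the bottom (spring 4 N rising to 6.5 N). It must be down at least about 5 mm before it can turn; pushed 8 to 10 mm it turns freely. Once turned it is held down at about 6 to 8 mm by its thread
- knob_turn (a joint): how far the knob is turned, rad: 0 at the start, growing clockwise seen from above, stop at 1.30. Light friction; it stays where it is left
- big_bottle: the biggest bottle, loose, round: body 54 mm across up to about 105 mm, shoulder to 122 mm, then a screw cap 27 mm across up to 142 mm; 0.2 to 0.4 kg. Origin: centre of its underside; z up along the bottle
- mid_bottle: bystander, a smaller bottle 38 mm across and 98 mm high, loose. Origin: centre of its underside
- small_bottle: bystander, the smallest bottle, 33 mm across and 88 mm high, loose. Origin: centre of its underside
Not all that is in view belongs to the job. Leave any blue or pink look-alike of the big_bottle alone.

How it is judged:
On the way, in this order (a step that is already met when the one before it is completed fails the run):
1. the hold-down knob is pushed in and turned home, and stays down (value of joint knob_turn above 1.05 rad and value of joint knob_push above 0.004 m and contact force between the fingers and mixer below 0.2 N), for 0.2 s.
2. the biggest bottle stands upright in the cup (horizontal distance between big_bottle and cup_floor below 0.006 m and z of big_bottle in the frame of cup_floor below 0.004 m and angle between big_bottle's own z axis and vertical below 0.12 rad), for 0.1 s.
At the end, for the whole second after the job is handed in: Knob turned over 1.05 rad and down over 4 mm; biggest bottle upright (0.12 rad) on the cup floor within 6 mm of centre, pressed by the robot so that the cup stays down over 8 of its 10 mm with over 6 N through the last second; the other two bottles upright (all of step 2 and value of joint knob_turn above 1.05 rad and value of joint knob_push above 0.004 m and value of joint cup above 0.008 m and z of big_bottle in the frame of cup_floor above -0.004 m and contact force between big_bottle and cup above 6 N and contact force between any of the fingers, the arm and big_bottle above 3 N and angle between each of mid_bottle, small_bottle's own z axis and vertical below 0.2 rad); the arm keeps its last pose, push and grip.
It fails at once if the cup is pressed down more than 6 mm while the hold-down knob is not fastened (value of joint cup above 0.006 m and value of joint knob_turn below 0.9 rad).
It fails at once if the biggest bottle is tipped by more than about 35 degrees (angle between big_bottle's own z axis and vertical above 0.6 rad).
It fails at once if another bottle is knocked over or shoved more than 50 mm (angle between any of mid_bottle, small_bottle's own z axis and vertical above 0.6 rad or distance of any of mid_bottle, small_bottle from where it was at the start of the episode above 0.05 m).
It also fails if it takes over 66 s, if anything falls off the work surface, if the arm or the gripper's body presses on something with over 40 N, if the wrist force passes 120 N, or if a joint passes its speed limit or range.

## Robot

A 6-joint arm with a two-finger parallel gripper is mounted at the origin on the work surface; the furniture and walls round the work are solid. World frame = base frame: x ahead of the robot, y to its left, z up, the work surface at z = 0. Lengths are in m, angles in rad, forces in N, time in s.
With the tool pointing down it reaches from about 0.3 to 0.775 m from the base axis. Payload 14.6 kg.
Tool frame: the origin (TCP) lies at the very end of the fingers, on their centre line; the grasp point (between the pads) lies 19 mm behind it; z points along the fingers, y is the line along which they close (so a half turn about z gives the same grasp; the last joint's range is limited). The gripper opens to 94 mm and grips with 3 to 60 N. Pads are 16 mm wide; open, the fingers measure 119 mm over their backs; the gripper's body (75 mm by 177 mm) begins 78 mm behind the grasp point.
Start: joints at [1.11, 0.3, 1.521, -0, 1.321, -0.067], TCP at [0.211, 0.508, 0.205] pointing down, gripper open.
Joint ranges: [-3.03, 3.03], [-0.79, 2.21], [0.23, 2.52], [-1.04, 4.18], [0, 3.07], [-2.55, 2.55]. Speed limits (rad/s): [2.22, 2.22, 2.57, 3.14, 3.14, 3.14].

## Interface

Orientations are given as a rotation vector (axis times angle).
In Python, from workcell import arm, imaging, ticket, spotter gives the robot as it stands.
- The arm moves only by the tool servo_tool, never from a script. Its argument "motion" is a list of rows, each a list of 3 entries, a list of its own where there are three numbers: the shift along the tool's x, y, z in m, then the turn, a rotation vector about the tool's x, y, z in rad, then the finger opening in m, from 0 to 0.094. In form: [[[dx, dy, dz], [wx, wy, wz], gripper], ...]. A call has 1 to 20 rows; each row is the pose to reach, as a shift and turn from the pose commanded when the call began, along the tool's axes at that moment; what a row does not reach only later rows make up. A row lasts 1/8 s, in which the tool goes at most 62.5 mm and 10.7 degrees, less where a joint would pass 70% of its speed; a pose out of reach is approached as far as the arm can. A call with a gripper value outside its range is refused whole. The fingers move at their own pace and stop on an object; "grip_force" is the grip in N (left out, the last holds). Time passes only in rows, so rows that repeat a pose let the fingers close. It gives the time, the measured TCP pose, the force, the opening and the grip force at its end, in the units of the state.
- arm.get_obs(): the state, without advancing time (a new reading comes with each control period).
- imaging.capture(name): name is "side" or "top" or "wrist"; returns a dict with "image" (480x640x3 uint8, blue, green, red), "camera_matrix" (3x3 intrinsics, pixels), "extrinsics" (4x4, takes a point from world to camera coordinates). Camera axes: x right, y up, looking along -z (the intrinsics and any distortion apply to the point x, -y, -z); pixel columns grow to the right and rows downward; lengths in m; the calibration is good to about 2 mm. A picture is of the moment at which its call begins. There is no depth.
- ticket.close_job(): hands the job in; it is judged then, once.
Trained networks look in the newest picture that a camera, given by its name, has taken for a name from the list of things; names that differ only in an ending like _2 or _b are one class to them, and where a whole thing is asked for, a point or a joint stands for the part that bears it (a point fixed in the world has none). Each returns a list of dicts, best first, with "conf" (0 to 1); they miss things now and then, are a little off and sometimes report something else, mostly with a low value. They report only what shows in the picture. A call takes as long as a camera call. They do not tell look-alikes from the thing itself.
- spotter.regions_of(camera, thing): "mask" (480x640 bool, what is visible of it).
- spotter.landmark_of(camera, thing): "point" ([x, y, z] in m, in the coordinates of the camera as it stood for that picture, good to about 4 mm: a listed point, or the origin of a listed thing).
The state is a dict: "time_s": time; "q": joint angles; "joint_vel": joint speeds; "effort": joint torques, N m; "position": TCP position; "tool_rot": TCP orientation; "ft_force": force on the tool from outside, world axes, zero at the start; "torque": the same for the moment, N m; "finger_gap": finger opening in m; "grasp_force": force on a finger pad.
Only numpy, scipy, OpenCV 4.12 (cv2) and the standard library are available. Lean on these libraries where they do the work, as an engineer would, in place of code of your own. Each camera call takes 0.05 s, during which the arm holds its last target. There are 200 camera calls.

## Working session

There is one attempt and no reset: what is moved stays moved. The work goes in short steps, Python scripts to look and compute and a tool call to move; the robot and the scene stay as the last step left them, time stands still between calls to the robot, and variables do not carry over. Pictures are saved under pics/ and viewed, at most 10 in all, crops included, and the job is handed in when it is done.

Besides the shell and the picture viewer there is one more tool, called after ">>>" as name(argument=value, ...) on one line, values as JSON. servo_tool: Moves the arm, as the interface text tells. Its arguments: {"type":"object","properties":{"motion":{"type":"array"},"grip_force":{"type":"number"}},"required":["motion"]}

```bash
mkdir -p pics
cat > h.py <<'E'
from workcell import arm, imaging, ticket, spotter
import numpy as np, cv2
def cap(n):
    return imaging.capture(n)
def world(c,p):
    E=np.array(c["extrinsics"]); return (np.linalg.inv(E)@np.r_[p,1])[:3]
def pix(c,P):
    p=np.array(c["extrinsics"])@np.r_[P,1]; K=np.array(c["camera_matrix"]); u=K@np.array([p[0],-p[1],-p[2]]); return u[:2]/u[2]
def marks(n,things,c=None):
    c=c or cap(n)
    for t in things:
        for d in spotter.landmark_of(n,t)[:4]:
            w=world(c,d["point"]); print(n,t,round(d["conf"],2),w.round(4),pix(c,w).round(0))
    return c
E
python3 - <<'E'
from h import *
T=["mixer","cup_floor","knob_grip","big_bottle","mid_bottle","small_bottle"]
ims=[]
for n in ["side","top","wrist"]:
    c=marks(n,T); cv2.imwrite(f"pics/{n}0.png",c["image"]); ims.append(c["image"])
o=arm.get_obs(); print({k:np.round(v,3) for k,v in o.items()})
E
```

```text
side mixer 0.92 [ 0.499   0.0584 -0.0006] [340. 227.]
side cup_floor 0.78 [0.4964 0.0593 0.0886] [339. 195.]
side cup_floor 0.56 [0.4488 0.1623 0.0532] [301. 198.]
side knob_grip 0.51 [0.4509 0.165  0.0537] [301. 197.]
side knob_grip 0.31 [ 0.4979  0.0585 -0.    ] [339. 227.]
side big_bottle 0.76 [ 0.3896 -0.1826 -0.0015] [362. 286.]
side big_bottle 0.72 [ 5.311e-01 -2.300e-01 -1.000e-04] [428. 276.]
side big_bottle 0.63 [ 0.1586 -0.3116 -0.0011] [298. 363.]
side big_bottle 0.58 [ 0.2813 -0.1983  0.0021] [322. 306.]
side mid_bottle 0.91 [ 0.4741 -0.1407  0.0023] [381. 264.]
side small_bottle 0.6 [ 0.4583 -0.3427  0.0009] [440. 313.]
side small_bottle 0.6 [ 0.5354 -0.2325 -0.0006] [430. 276.]
top mixer 0.59 [0.4962 0.0566 0.006 ] [267. 188.]
top cup_floor 0.81 [0.4961 0.0582 0.0893] [262. 178.]
top cup_floor 0.72 [0.4551 0.1647 0.0511] [215. 202.]
top cup_floor 0.19 [ 0.5332 -0.2398 -0.001 ] [396. 170.]
top knob_grip 0.74 [0.451  0.1642 0.0518] [215. 204.]
top big_bottle 0.79 [ 0.5343 -0.2394  0.    ] [396. 170.]
top big_bottle 0.76 [ 0.2876 -0.1971  0.0017] [381. 278.]
top big_bottle 0.75 [ 0.1621 -0.3111 -0.0021] [435. 334.]
top big_bottle 0.71 [ 0.3907 -0.1863  0.0044] [375. 232.]
top mid_bottle 0.64 [0.4549 0.1651 0.0506] [215. 202.]
top mid_bottle 0.52 [ 0.481  -0.1469  0.0013] [357. 193.]
top small_bottle 0.62 [ 0.46   -0.3469  0.0015] [445. 201.]
top small_bottle 0.51 [ 0.5339 -0.2392 -0.0008] [396. 170.]
{'time_s': np.float64(1.05), 'q': array([ 1.11 ,  0.3  ,  1.521,  0.   ,  1.321, -0.067]), 'joint_vel': array([-0.002, -0.   ,  0.001,  0.001, -0.   , -0.001]), 'effort': array([-1.0000e-03, -5.3167e+01, -3.5291e+01,  7.1000e-02,  2.1000e-02,
       -0.0000e+00]), 'position': array([0.211, 0.508, 0.205]), 'tool_rot': array([-0.615, -3.081,  0.   ]), 'ft_force': array([-0.099,  0.288, -0.227]), 'torque': array([0.064, 0.036, 0.058]), 'grasp_force': np.float64(0.0), 'finger_gap': np.float64(0.094)}
```

Run:
```python
import cv2
a=cv2.imread("pics/side0.png"); b=cv2.imread("pics/top0.png")
cv2.imwrite("pics/v1.png",cv2.resize(a[150:420,240:560],(800,600)[:1]+(600,)) if 0 else cv2.resize(a[130:430,200:600],(800,600)))
cv2.imwrite("pics/v2.png",cv2.resize(b[100:400,130:530],(800,600)))
```

```text
(no output)
```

View pics/v1.png

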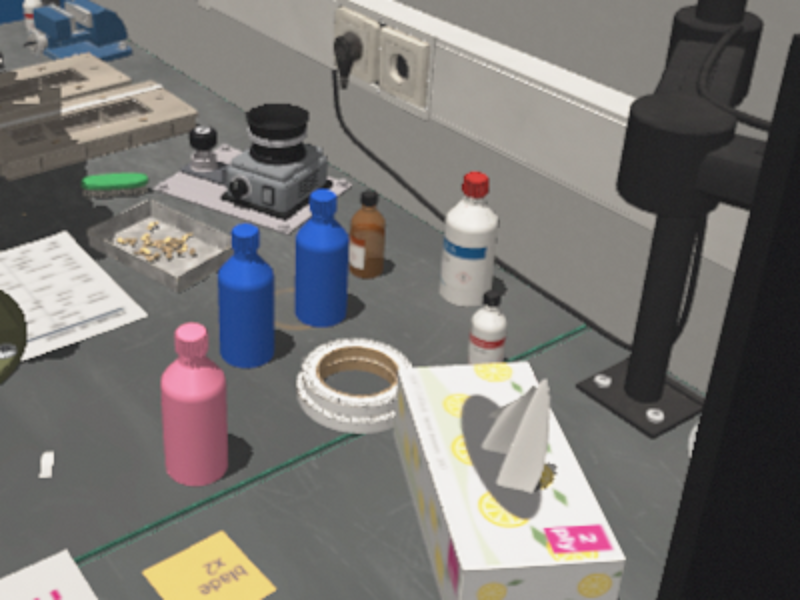

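View pics/v2.png

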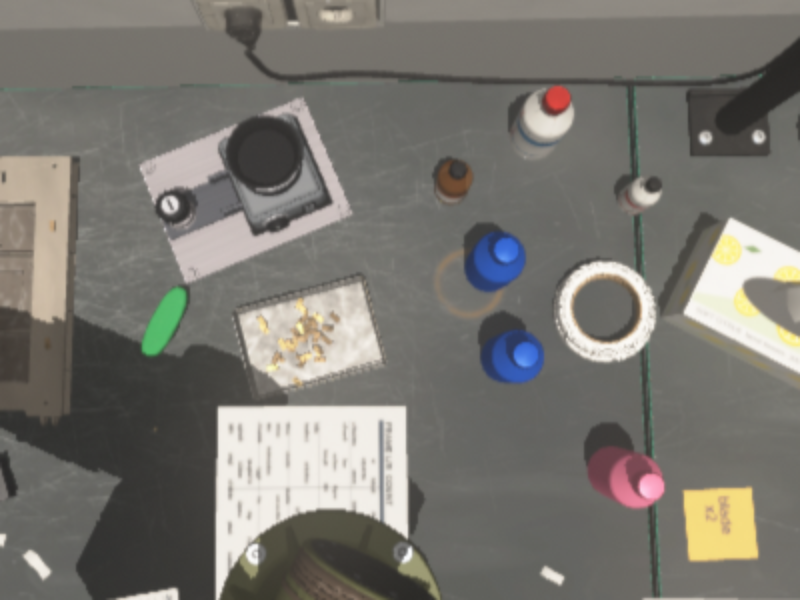

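Seen in v1: blue look-alikes at full-image (362,286) and (322,306), a pink one at (298,363), and a white bottle with a red cap at (428,276). The white one fits, because the blue and pink bottles are excluded and the small white one at (440,313) is too small. The mixer is at (339,227) and the knob at (301,197). I'll confirm in a crop and plan the first move.

```bash
cat >> h.py <<'E'
from scipy.spatial.transform import Rotation as R
def tool(dst):
    o=arm.get_obs(); r=R.from_rotvec(o["tool_rot"]); print("pos",np.round(o["position"],4),"yaxis",r.as_matrix()[:,1].round(3),"z",r.as_matrix()[:,2].round(4),"move",r.inv().apply(np.array(dst)-o["position"]).round(4))
E
python3 - <<'E'
from h import *
a=cv2.imread("pics/side0.png"); cv2.imwrite("pics/v3.png",cv2.resize(a[200:330,350:500],(690,598),interpolation=cv2.INTER_CUBIC))
tool([.451,.1645,.2])
c=cap("top"); E=np.linalg.inv(np.array(c["extrinsics"])); K=np.array(c["camera_matrix"])
for p in [(230,140),(400,143)]:
    d=np.linalg.inv(K)@[*p,1]; d=E[:3,:3]@[d[0],-d[1],-d[2]]; o=E[:3,3]; print((o-d*o[2]/d[2]).round(3))
E
```

```text
pos [0.211  0.5079 0.2054] yaxis [ 0.384  0.923 -0.   ] z [-0. -0. -1.] move [-0.3534 -0.225   0.0054]
[0.612 0.144 0.   ]
[ 0.598 -0.25   0.   ]
```

View pics/v3.png

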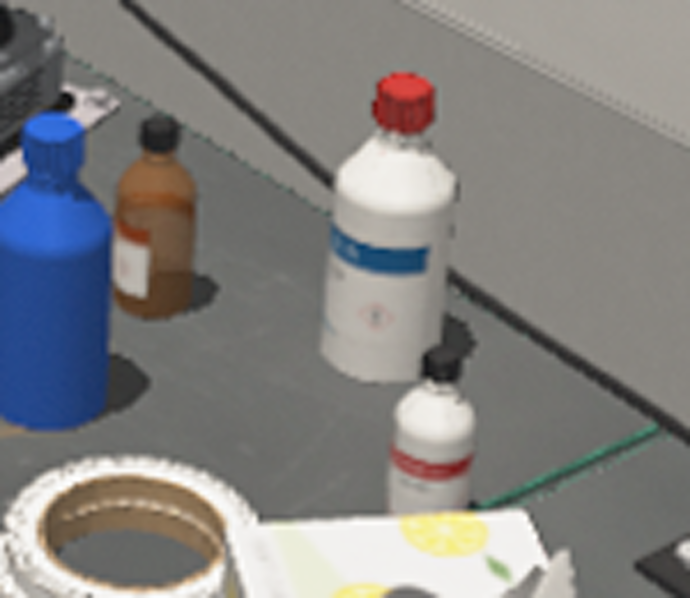

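The crop shows the white bottle with the red cap (crop about (390,230)) standing clear of the wall. It is the big_bottle. Moving above the knob.

>>> servo_tool(motion=[[[-0.04,-0.025,0],[0,0,0],0.07],[[-0.08,-0.05,0],[0,0,0],0.07],[[-0.12,-0.075,0],[0,0,0],0.07],[[-0.16,-0.1,0],[0,0,0],0.07],[[-0.2,-0.125,0.01],[0,0,0],0.07],[[-0.24,-0.15,0.02],[0,0,0],0.07],[[-0.28,-0.175,0.03],[0,0,0],0.07],[[-0.32,-0.2,0.04],[0,0,0],0.07],[[-0.353,-0.225,0.05],[0,0,0],0.07],[[-0.353,-0.225,0.05],[0,0,0],0.07],[[-0.353,-0.225,0.05],[0,0,0],0.07]])

```text
time_s: 2.48
position: [0.4506, 0.1651, 0.1556]
tool_rot: [0.615, 3.081, 0.0]
ft_force: [0.4, 0.5, 1.0]
finger_gap: 0.0698
grasp_force: 0.0
```

Run:
```python
from h import *
for n in ["wrist","top","side"]:
    c=marks(n,["knob_grip","cup_floor"]); cv2.imwrite(f"pics/{n}1.png",c["image"])
tool([.451,.1645,.038])
```

```text
wrist knob_grip 0.83 [0.4532 0.1676 0.0547] [322. 242.]
top cup_floor 0.76 [0.4959 0.0585 0.0899] [262. 178.]
top cup_floor 0.19 [ 0.5312 -0.2365  0.0009] [395. 171.]
side knob_grip 0.45 [0.4515 0.1638 0.0529] [301. 198.]
side cup_floor 0.63 [0.4973 0.058  0.0898] [339. 195.]
pos [0.4506 0.1649 0.1555] yaxis [0.383 0.924 0.   ] z [ 1.e-04  0.e+00 -1.e+00] move [-0.0005 -0.0002  0.1175]
```

>>> servo_tool(motion=[[[-0.001,0,0.02],[0,0,0],0.07],[[-0.001,0,0.045],[0,0,0],0.07],[[-0.001,0,0.07],[0,0,0],0.07],[[-0.001,0,0.09],[0,0,0],0.07],[[-0.001,0,0.105],[0,0,0],0.07],[[-0.001,0,0.117],[0,0,0],0.07],[[-0.001,0,0.117],[0,0,0],0.05],[[-0.001,0,0.117],[0,0,0],0.03],[[-0.001,0,0.117],[0,0,0],0.03],[[-0.001,0,0.117],[0,0,0],0.03],[[-0.001,0,0.117],[0,0,0],0.03],[[-0.001,0,0.117],[0,0,0],0.03]], grip_force=20)

```text
time_s: 4.42
position: [0.452, 0.1646, 0.0388]
tool_rot: [0.614, 3.08, 0.001]
ft_force: [0.1, 4.2, 2.6]
finger_gap: 0.0358
grasp_force: 20.0
```

>>> servo_tool(motion=[[[0,0,0.005],[0,0,0],0.03],[[0,0,0.0095],[0,0,0],0.03],[[0,0,0.0095],[0,0,0],0.03],[[0,0,0.0095],[0,0,0.15],0.03],[[0,0,0.0095],[0,0,0.3],0.03],[[0,0,0.0095],[0,0,0.45],0.03],[[0,0,0.0095],[0,0,0.6],0.03],[[0,0,0.0095],[0,0,0.75],0.03],[[0,0,0.0095],[0,0,0.9],0.03],[[0,0,0.0095],[0,0,1.05],0.03],[[0,0,0.0095],[0,0,1.2],0.03],[[0,0,0.0095],[0,0,1.32],0.03],[[0,0,0.0095],[0,0,1.32],0.03],[[0,0,0.0095],[0,0,1.32],0.03]])

```text
time_s: 6.18
position: [0.4519, 0.1644, 0.0289]
tool_rot: [2.374, 2.057, 0.001]
ft_force: [2.4, 4.3, 5.7]
finger_gap: 0.0355
grasp_force: 20.0
```

Run:
```python
from h import *
o=arm.get_obs(); print({k:np.round(v,3) for k,v in o.items()})
```

```text
{'time_s': np.float64(6.175), 'q': array([0.273, 0.384, 1.873, 0.   , 0.884, 0.416]), 'joint_vel': array([-0.002, -0.002,  0.   ,  0.001,  0.003, -0.002]), 'effort': array([ -1.776, -46.229, -23.415,  -0.649,   0.605,   0.175]), 'position': array([0.452, 0.164, 0.029]), 'tool_rot': array([2.374e+00, 2.057e+00, 1.000e-03]), 'ft_force': array([2.399, 4.336, 5.658]), 'torque': array([ 0.766, -0.124,  0.153]), 'grasp_force': np.float64(20.001), 'finger_gap': np.float64(0.035)}
```

>>> servo_tool(motion=[[[0,0,0],[0,0,0],0.04],[[0,0,0],[0,0,0],0.06],[[0,0,0],[0,0,0],0.07],[[0,0,0],[0,0,0],0.07],[[0,0,-0.03],[0,0,0],0.07],[[0,0,-0.08],[0,0,0],0.07],[[0,0,-0.13],[0,0,0],0.07],[[0,0,-0.17],[0,0,0],0.08],[[0,0,-0.17],[0,0,0],0.094],[[0,0,-0.17],[0,0,0],0.094]])

```text
time_s: 7.42
position: [0.4512, 0.1641, 0.198]
tool_rot: [-2.374, -2.057, 0.002]
ft_force: [0.0, 1.2, -0.1]
finger_gap: 0.0934
grasp_force: 0.0
```

Run:
```python
from h import *
for n in ["wrist","side","top"]:
    c=marks(n,["knob_grip","cup_floor"]); cv2.imwrite(f"pics/{n}2.png",c["image"])
w0,w2=[cv2.imread(f"pics/wrist{i}.png") for i in (1,2)]
s0,s2=[cv2.imread(f"pics/side{i}.png")[170:250,260:380] for i in (0,2)]
v=np.hstack([cv2.resize(w0,(400,300)),cv2.resize(w2,(400,300))])
u=np.hstack([cv2.resize(s0,(400,267)),cv2.resize(s2,(400,267))])
cv2.imwrite("pics/v4.png",np.vstack([v,u]))
marks("side",["big_bottle","mid_bottle"]);marks("top",["big_bottle"]);tool([.533,-.236,.2])
```

```text
wrist knob_grip 0.86 [0.4549 0.1636 0.0444] [322. 224.]
wrist cup_floor 0.93 [0.4941 0.0567 0.0873] [383. 346.]
side knob_grip 0.72 [0.4552 0.1646 0.0477] [303. 199.]
side cup_floor 0.92 [0.4978 0.0566 0.0844] [340. 197.]
top knob_grip 0.67 [0.4532 0.1636 0.0456] [216. 203.]
top cup_floor 0.92 [0.498  0.0557 0.0875] [263. 178.]
side big_bottle 0.83 [ 0.2797 -0.1968  0.0014] [321. 306.]
side big_bottle 0.79 [ 0.5347 -0.2324 -0.0021] [430. 276.]
side big_bottle 0.79 [ 1.549e-01 -3.098e-01 -1.000e-04] [296. 363.]
side big_bottle 0.56 [ 0.3867 -0.1826 -0.0015] [361. 287.]
side mid_bottle 0.81 [ 0.4778 -0.1377  0.0037] [382. 262.]
top big_bottle 0.75 [ 0.5339 -0.2409  0.0013] [397. 170.]
top big_bottle 0.74 [ 0.1584 -0.3085  0.    ] [434. 336.]
top big_bottle 0.57 [ 0.2883 -0.199   0.0052] [382. 277.]
top big_bottle 0.56 [ 0.389  -0.1854  0.0026] [375. 233.]
pos [0.4516 0.1643 0.1989] yaxis [ 0.99  -0.143 -0.   ] z [-1.e-04 -0.e+00 -1.e+00] move [-0.3846  0.1376 -0.0011]
```

View pics/v4.png

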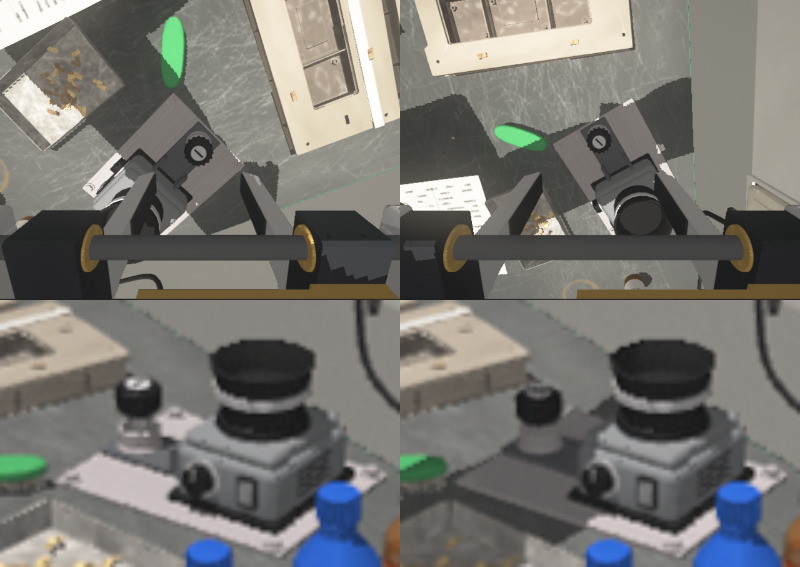

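The knob now sits lower (lower right view, about (540,405)). I'll check how far it turned from the slot on its top, comparing enlarged wrist crops from before and after.

Run:
```python
import cv2,numpy as np
a=cv2.imread("pics/wrist1.png");b=cv2.imread("pics/wrist2.png")
f=lambda i,x,y:cv2.resize(i[y-30:y+30,x-30:x+30],(400,400),interpolation=cv2.INTER_CUBIC)
cv2.imwrite("pics/v5.png",np.hstack([f(a,319,241),f(b,319,224)]))
```

```text
(no output)
```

View pics/v5.png

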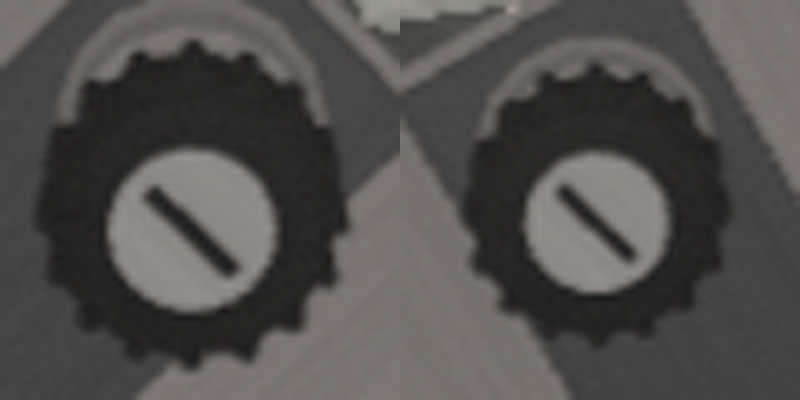

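The slot keeps the same angle (about 40° at (190,230) and (597,222)) in the camera, which turned with the tool. So the knob turned the full amount and stays down. Next, the bottle.

>>> servo_tool(motion=[[[-0.02,0.005,-0.04],[0,0,0.1],0.094],[[-0.05,0.02,-0.06],[0,0,0.25],0.094],[[-0.09,0.035,-0.06],[0,0,0.4],0.094],[[-0.13,0.05,-0.06],[0,0,0.55],0.094],[[-0.17,0.065,-0.06],[0,0,0.7],0.094],[[-0.21,0.08,-0.06],[0,0,0.85],0.094],[[-0.25,0.09,-0.06],[0,0,1.0],0.094],[[-0.29,0.1,-0.06],[0,0,1.15],0.094],[[-0.33,0.11,-0.06],[0,0,1.3],0.094],[[-0.36,0.125,-0.06],[0,0,1.42],0.094],[[-0.385,0.137,-0.06],[0,0,1.42],0.094],[[-0.385,0.137,-0.06],[0,0,1.42],0.094]])

```text
time_s: 9.62
position: [0.5323, -0.2375, 0.2583]
tool_rot: [-3.141, -0.01, 0.001]
ft_force: [0.1, 0.4, 0.3]
finger_gap: 0.094
grasp_force: 0.0
```

Run:
```python
from h import *
for n in ["wrist","top","side"]:
    c=cap(n);marks(n,["big_bottle"],c); cv2.imwrite(f"pics/{n}3.png",c["image"])
    for m in spotter.regions_of(n,"big_bottle")[:4]:
        y,x=np.where(m["mask"]); print(n,round(m["conf"],2),x.min(),x.max(),y.min(),y.max())
    for P in ([.533,-.236,0],[.533,-.236,.142]): print(pix(c,P).round(1))
tool([.533,-.236,.066]); print(arm.get_obs()["q"])
```

```text
wrist big_bottle 0.97 [ 0.1592 -0.3073  0.0036] [363. 459.]
wrist big_bottle 0.86 [ 0.3831 -0.1846  0.0029] [275. 319.]
wrist big_bottle 0.79 [ 0.2842 -0.1963  0.0021] [285. 384.]
wrist big_bottle 0.76 [ 0.5329 -0.2402  0.0006] [319. 204.]
wrist 0.68 347 383 444 462
wrist 0.64 238 293 299 375
wrist 0.64 256 304 368 478
wrist 0.58 288 344 179 244
[315.2 203.6]
[314.6 233.4]
top big_bottle 0.82 [ 0.158  -0.3127 -0.0024] [435. 336.]
top 0.88 435 461 326 353
[394.8 170.5]
[407.4 150.8]
side big_bottle 0.97 [ 0.5345 -0.2306 -0.0025] [429. 276.]
side big_bottle 0.88 [ 0.1588 -0.3119 -0.0041] [299. 365.]
side big_bottle 0.82 [ 0.3878 -0.1817 -0.0022] [361. 287.]
side big_bottle 0.6 [ 0.2794 -0.1993  0.0009] [322. 307.]
side 0.93 348 374 225 293
side 0.91 280 314 291 372
side 0.85 420 449 216 283
side 0.56 309 337 242 314
[430.4 276.5]
[436.2 217.6]
pos [ 0.5324 -0.2359  0.2592] yaxis [ 0.008 -1.     0.   ] z [ 3.e-04 -1.e-04 -1.e+00] move [6.000e-04 1.000e-04 1.932e-01]
[-4.80016893e-01  3.39087290e-01  1.34552177e+00  1.16301887e-05
  1.45668785e+00  1.08242491e+00]
```

>>> servo_tool(motion=[[[0,0,0.02],[0,0,0],0.094],[[0.001,-0.001,0.045],[0,0,0],0.094],[[0.001,-0.001,0.07],[0,0,0],0.094],[[0.001,-0.001,0.095],[0,0,0],0.094],[[0.001,-0.001,0.12],[0,0,0],0.094],[[0.001,-0.001,0.145],[0,0,0],0.094],[[0.001,-0.001,0.17],[0,0,0],0.094],[[0.001,-0.001,0.185],[0,0,0],0.094],[[0.001,-0.001,0.193],[0,0,0],0.094],[[0.001,-0.001,0.193],[0,0,0],0.094]])

```text
time_s: 11.32
position: [0.5334, -0.2353, 0.066]
tool_rot: [-3.142, -0.012, 0.0]
ft_force: [-0.2, 0.4, 0.1]
finger_gap: 0.0939
grasp_force: 0.0
```

>>> servo_tool(motion=[[[0,0,0],[0,0,0],0.08],[[0,0,0],[0,0,0],0.07],[[0,0,0],[0,0,0],0.062],[[0,0,0],[0,0,0],0.058],[[0,0,0],[0,0,0],0.054],[[0,0,0],[0,0,0],0.045],[[0,0,0],[0,0,0],0.045],[[0,0,0],[0,0,0],0.045],[[0,0,0],[0,0,0],0.045]], grip_force=40)

```text
time_s: 12.45
position: [0.5334, -0.2354, 0.0661]
tool_rot: [3.141, 0.012, 0.0]
ft_force: [-0.2, -3.0, 1.7]
finger_gap: 0.0527
grasp_force: 39.9
```

>>> servo_tool(motion=[[[0,0,-0.01],[0,0,0],0.045],[[0,0,-0.03],[0,0,0],0.045],[[0,0,-0.055],[0,0,0],0.045],[[0,0,-0.08],[0,0,0],0.045],[[0,0,-0.105],[0,0,0],0.045],[[0,0,-0.125],[0,0,0],0.045],[[0,0,-0.14],[0,0,0],0.045],[[0,0,-0.14],[0,0,0],0.045]])

```text
time_s: 13.45
position: [0.5336, -0.2353, 0.2068]
tool_rot: [3.141, 0.012, 0.002]
ft_force: [-0.1, -0.5, -2.5]
finger_gap: 0.053
grasp_force: 39.9
```

>>> servo_tool(motion=[[[-0.002,-0.01,0],[0,0,0],0.045],[[-0.004,-0.035,0],[0,0,0],0.045],[[-0.007,-0.065,0],[0,0,0],0.045],[[-0.011,-0.095,0],[0,0,0],0.045],[[-0.015,-0.125,0],[0,0,0],0.045],[[-0.019,-0.155,0],[0,0,0],0.045],[[-0.023,-0.185,0],[0,0,0],0.045],[[-0.027,-0.215,0],[0,0,0],0.045],[[-0.031,-0.245,0],[0,0,0],0.045],[[-0.034,-0.27,0],[0,0,0],0.045],[[-0.036,-0.285,0],[0,0,0],0.045],[[-0.037,-0.293,0],[0,0,0],0.045],[[-0.037,-0.293,0],[0,0,0],0.045],[[-0.037,-0.293,0],[0,0,0],0.045]])

```text
time_s: 15.2
position: [0.4941, 0.0569, 0.2058]
tool_rot: [3.141, 0.011, -0.0]
ft_force: [0.1, -0.8, -2.0]
finger_gap: 0.0525
grasp_force: 39.9
```

Run:
```python
from h import *
for n in ["side","wrist","top"]:
    c=cap(n);marks(n,["big_bottle","cup_floor"],c); cv2.imwrite(f"pics/{n}4.png",c["image"])
tool([.4965,.0576,.154]); print(arm.get_obs()["ft_force"])
a=cv2.imread("pics/side4.png")[100:260,250:430];cv2.imwrite("pics/v6.png",cv2.resize(a,(675,600)))
```

```text
side big_bottle 0.92 [ 0.3854 -0.1776 -0.0019] [359. 286.]
side big_bottle 0.83 [ 0.2791 -0.1961 -0.0012] [321. 307.]
side big_bottle 0.76 [0.496  0.0601 0.1407] [338. 175.]
side big_bottle 0.73 [ 0.1569 -0.3118 -0.0022] [298. 364.]
side cup_floor 0.88 [0.4984 0.0556 0.091 ] [340. 195.]
wrist big_bottle 0.82 [0.4962 0.0549 0.1412] [319. 250.]
wrist big_bottle 0.58 [ 3.812e-01 -1.821e-01 -1.000e-04] [525. 312.]
top big_bottle 0.75 [ 0.3875 -0.186   0.0015] [375. 233.]
top big_bottle 0.66 [ 0.2884 -0.1975  0.0021] [381. 277.]
top big_bottle 0.62 [ 0.163  -0.3093 -0.0048] [433. 334.]
top cup_floor 0.63 [0.4941 0.0569 0.0894] [263. 179.]
pos [0.494  0.0573 0.2059] yaxis [ 0.008 -1.     0.   ] z [-1.e-04 -0.e+00 -1.e+00] move [ 0.0025 -0.0003  0.0519]
[-0.29326476  0.40677568 -2.24000622]
```

View pics/v6.png

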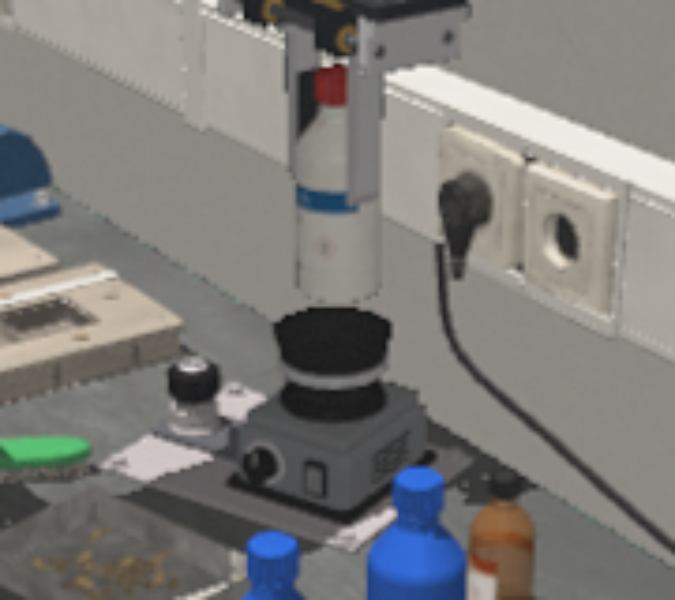

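The bottle hangs upright above the cup: body centre at crop (339,200), cup rim centre at (332,325). I'll check that offset against the calibration.

Run:
```python
from h import *
for n in ["side"]:
    c=cap(n)
    B=[m for m in spotter.regions_of(n,"big_bottle")]
    C=[m for m in spotter.regions_of(n,"cup_floor")]
    for nm,L in (("b",B),("c",C)):
        for m in L[:4]:
            y,x=np.where(m["mask"])
            if nm=="b" and not 320<x.mean()<350: continue
            print(nm,round(m["conf"],2),y.min(),y.max())
            for r in range(y.min(),y.max()+1,4): s=x[y==r]; print(r,s.min(),s.max(),(s.min()+s.max())/2,end="; ")
            print()
    for P in ([.496,.0573,.14],[.496,.0573,.18],[.496,.0573,.24],[.4965,.0576,.111],[.4965,.0576,.09]): print(P,pix(c,P).round(1))
```

```text
b 0.86 117 180
117 338 341 339.5; 121 334 342 338.0; 125 334 342 338.0; 129 335 342 338.5; 133 333 342 337.5; 137 330 342 336.0; 141 329 342 335.5; 145 329 342 335.5; 149 329 342 335.5; 153 329 351 340.0; 157 329 351 340.0; 161 329 351 340.0; 165 329 351 340.0; 169 329 351 340.0; 173 328 351 339.5; 177 329 350 339.5; 
b 0.82 243 313
243 322 325 323.5; 247 318 328 323.0; 251 317 328 322.5; 255 317 328 322.5; 259 315 330 322.5; 263 312 334 323.0; 267 310 336 323.0; 271 310 336 323.0; 275 310 336 323.0; 279 310 336 323.0; 283 310 336 323.0; 287 310 337 323.5; 291 311 337 324.0; 295 311 337 324.0; 299 310 336 323.0; 303 310 336 323.0; 307 310 336 323.0; 311 313 332 322.5; 
c 0.97 182 208
182 333 345 339.0; 186 324 354 339.0; 190 324 354 339.0; 194 325 353 339.0; 198 325 352 338.5; 202 328 349 338.5; 206 331 347 339.0; 
[0.496, 0.0573, 0.14] [339.2 176. ]
[0.496, 0.0573, 0.18] [339.2 160.3]
[0.496, 0.0573, 0.24] [339.3 135.8]
[0.4965, 0.0576, 0.111] [339.2 187. ]
[0.4965, 0.0576, 0.09] [339.2 194.9]
```

>>> servo_tool(motion=[[[0,0,0.01],[0,0,0],0.045],[[0,0,0.02],[0,0,0],0.045],[[0,0,0.03],[0,0,0],0.045],[[0,0,0.036],[0,0,0],0.045],[[0,0,0.042],[0,0,0],0.045],[[0,0,0.047],[0,0,0],0.045],[[0,0,0.047],[0,0,0],0.045]], grip_force=45)

```text
time_s: 16.68
position: [0.4939, 0.0574, 0.1587]
tool_rot: [-3.142, -0.012, 0.001]
ft_force: [-0.2, 0.3, -1.8]
finger_gap: 0.0529
grasp_force: 44.9
```

Run:
```python
from h import *
o=arm.get_obs(); print(o["position"],o["ft_force"],o["torque"],o["grasp_force"])
for n in ["side","wrist","top"]: marks(n,["big_bottle","cup_floor","knob_grip"])
```

```text
[0.4939447  0.05739281 0.15865595] [-0.24096063  0.34172024 -1.81504784] [0.01449815 0.13318906 0.0126895 ] 44.896494559943676
side big_bottle 0.96 [ 0.159  -0.311  -0.0007] [298. 363.]
side big_bottle 0.92 [0.4936 0.0596 0.0932] [338. 194.]
side big_bottle 0.74 [ 0.3878 -0.1836 -0.0011] [361. 287.]
side big_bottle 0.73 [ 0.2833 -0.1974 -0.0015] [323. 307.]
side cup_floor 0.8 [0.4981 0.0557 0.0878] [340. 196.]
side knob_grip 0.42 [0.45   0.1632 0.0464] [301. 200.]
wrist big_bottle 0.7 [ 0.3816 -0.1846  0.004 ] [555. 335.]
wrist big_bottle 0.68 [0.4952 0.0554 0.0957] [319. 252.]
wrist knob_grip 0.91 [0.4528 0.1629 0.0447] [192. 281.]
top big_bottle 0.94 [ 0.3883 -0.1889  0.0026] [376. 233.]
top big_bottle 0.82 [ 1.621e-01 -3.098e-01 -3.000e-04] [434. 334.]
top big_bottle 0.59 [ 0.2838 -0.1978  0.0048] [382. 279.]
top big_bottle 0.5 [ 0.4828 -0.1451 -0.0015] [356. 193.]
```

>>> servo_tool(motion=[[[0,0,0.002],[0,0,0],0.045],[[0,0,0.004],[0,0,0],0.045],[[0,0,0.006],[0,0,0],0.045],[[0,0,0.006],[0,0,0],0.045],[[0,0,0.006],[0,0,0],0.045]])

```text
time_s: 17.9
position: [0.4942, 0.0574, 0.1533]
tool_rot: [3.142, 0.012, 0.001]
ft_force: [-0.3, -0.4, 3.1]
finger_gap: 0.0527
grasp_force: 44.9
```

>>> servo_tool(motion=[[[0,0,0.002],[0,0,0],0.045],[[0,0,0.004],[0,0,0],0.045],[[0,0,0.006],[0,0,0],0.045],[[0,0,0.007],[0,0,0],0.045],[[0,0,0.007],[0,0,0],0.045],[[0,0,0.007],[0,0,0],0.045]])

```text
time_s: 18.65
position: [0.4944, 0.0574, 0.1465]
tool_rot: [3.142, 0.012, 0.002]
ft_force: [-1.1, 0.1, 9.7]
finger_gap: 0.0526
grasp_force: 44.9
```

>>> servo_tool(motion=[[[0,0,0.001],[0,0,0],0.045],[[0,0,0.002],[0,0,0],0.045],[[0,0,0.002],[0,0,0],0.045],[[0,0,0.002],[0,0,0],0.045]])

```text
time_s: 19.15
position: [0.4944, 0.0574, 0.1447]
tool_rot: [-3.142, -0.012, -0.002]
ft_force: [-2.3, -1.2, 11.5]
finger_gap: 0.0525
grasp_force: 44.9
```

>>> servo_tool(motion=[[[0,0,0.001],[0,0,0],0.045],[[0,0,0.001],[0,0,0],0.045],[[0,0,0.001],[0,0,0],0.045]])

```text
time_s: 19.52
position: [0.4945, 0.0574, 0.1439]
tool_rot: [3.142, 0.012, 0.003]
ft_force: [-3.7, -1.6, 12.6]
finger_gap: 0.0526
grasp_force: 44.9
```

>>> servo_tool(motion=[[[0,0,0.001],[0,0,0],0.045],[[0,0,0.0015],[0,0,0],0.045],[[0,0,0.0015],[0,0,0],0.045],[[0,0,0.0015],[0,0,0],0.045]])

```text
time_s: 20.02
position: [0.495, 0.0574, 0.1438]
tool_rot: [3.142, 0.012, 0.006]
ft_force: [-6.4, -2.6, 26.7]
finger_gap: 0.0525
grasp_force: 45.0
```

Run:
```python
from h import *
o=arm.get_obs(); print(o["position"],o["ft_force"],o["torque"],o["grasp_force"])
for n in ["side","wrist","top"]: c=marks(n,["big_bottle","cup_floor","knob_grip"]); cv2.imwrite(f"pics/{n}7.png",c["image"])
a=cv2.imread("pics/side4.png")[110:250,280:380];b=cv2.imread("pics/side7.png")[110:250,280:380]
cv2.imwrite("pics/v7.png",np.hstack([cv2.resize(i,(400,560),interpolation=cv2.INTER_CUBIC) for i in (a,b)]))
```

```text
[0.49502336 0.05735567 0.14380592] [-6.43182838 -2.55128277 26.68310184] [-0.14258927  1.52885208 -0.02522227] 45.00873036682606
side big_bottle 0.75 [ 0.2829 -0.1987 -0.0004] [323. 307.]
side big_bottle 0.69 [0.4981 0.0589 0.0761] [339. 200.]
side big_bottle 0.63 [ 0.1553 -0.3148 -0.002 ] [298. 366.]
side big_bottle 0.56 [ 3.893e-01 -1.819e-01 -2.000e-04] [361. 286.]
side cup_floor 0.72 [0.4977 0.0574 0.0777] [340. 199.]
side cup_floor 0.52 [0.4967 0.06   0.0793] [339. 199.]
side knob_grip 0.59 [0.4536 0.1611 0.045 ] [303. 201.]
wrist big_bottle 0.87 [0.4969 0.053  0.0774] [323. 250.]
wrist big_bottle 0.56 [ 0.3857 -0.184   0.0038] [565. 340.]
wrist knob_grip 0.56 [0.4521 0.1631 0.0451] [185. 291.]
top big_bottle 0.94 [ 0.2852 -0.1969  0.0037] [381. 279.]
top big_bottle 0.87 [ 0.3859 -0.1906  0.0045] [377. 234.]
top big_bottle 0.7 [ 0.1609 -0.3105 -0.0028] [434. 335.]
top big_bottle 0.44 [ 0.4612 -0.3455  0.003 ] [444. 200.]
```

View pics/v7.png

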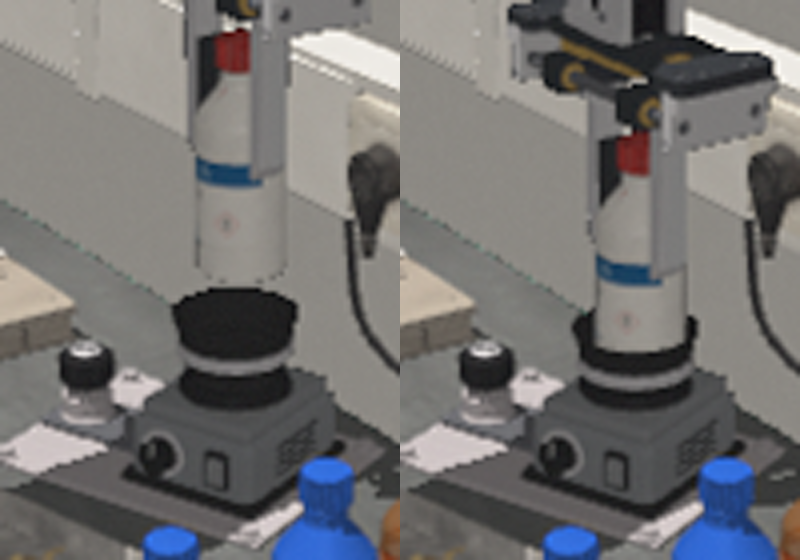

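The cup has bottomed out: the push jumped to 27 N after 10.2 mm of travel. The bottle is upright in the ring (crop (641,300), rim centre (635,325)). I'll hold briefly to check it's steady.

>>> servo_tool(motion=[[[-0.001,0,0],[0,0,0],0.045],[[-0.001,0,0],[0,0,0],0.045],[[-0.001,0,0],[0,0,0],0.045],[[-0.001,0,0],[0,0,0],0.045],[[-0.001,0,0],[0,0,0],0.045],[[-0.001,0,0],[0,0,0],0.045]])

```text
time_s: 21.38
position: [0.4944, 0.0573, 0.1438]
tool_rot: [-3.142, -0.012, -0.007]
ft_force: [-3.3, -1.9, 23.5]
finger_gap: 0.0526
grasp_force: 45.0
```

Steady: 23.5 N push and less side load.

```bash
python3 -c "
from h import *
print(ticket.close_job())"
```

```text
the job is handed in; nothing more can be done
None
```

I fastened the knob, stood the biggest bottle (white, red cap) upright in the cup and handed the job in with the robot holding it pressed to the bottom at about 23 N; no verdict came back.

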